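# Level the sedimentation stand by its recessed thumbwheel and load the purple tube

## Task

The blood sedimentation stand is not level, and a leaning tube gives a false reading. Roll the recessed levelling wheel in its front edge with light fingertip pressure until the bubble of its vial lies between the two black rings; then take the purple-capped tube from the rack and stand it fully down in the middle socket of the stand, gently. Leave the pink tubes in the rack, and do not disturb the yellow-lidded cup or the brown oil bottle.

Things in the scene. Friction and masses are not known exactly. Their poses are not given: they have to be found in the camera images.
- esr_stand: White sedimentation stand, 150 mm deep (x) x 170 mm wide, pivoting up to 2 degrees on its rear feet. Origin on the pivot line, mid width, 8 mm above the bench; own x from front edge to rear, y to the left seen from the front, z up. Front apron: plane x = -130 mm, 6 to 36 mm above the bench. Heights: deck 38, vial 56, socket block 82, backplate 110 mm (27 mm behind the socket axes).
- level_wheel: Dark knurled levelling wheel, 40 mm diameter, 10 mm thick, axis upright, in a slot of the front apron (14 to 30 mm above the bench); only about 5 mm of rim stands out. Origin on its axis. It turns in place, runs 1.5 mm out of true, drags 2.8 N at the rim, stays where left. Anticlockwise from above (front rim moving to the stand's -y) lifts the front. Start: front low, 1.5 to 2.75 rad from level.
- wheel_rim (a point): Point 20 mm in front of the wheel's axis at mid thickness: the mean front of the exposed rim, which moves in and out by up to 1.5 mm as the wheel turns; about 22 mm above the bench when level, up to 3 mm less with the front low. Axes as the stand's. The rim is hard, bears at most 10 N; a fingertip needs about 4 to 8 N (pressed along the stand's +x) to roll it without slipping.
- bubble (a joint): Bubble in the vial, in m: 0 = midway between the rings, positive = toward the front edge, negative = toward the rear. It goes to the higher side: +4.8 mm per rad of anticlockwise wheel. The bubble is pale and 13 mm long, the gap between the rings is 17 mm.
- vial_centre (a point): Top of the yellow-green vial midway between its two black rings, on the deck at the left of the front part; vial 60 mm long along the stand's x, 15 mm thick.
- middle_socket (a point): Centre of the floor of the middle one of three bores in the blue block of the stand (side by side along y, 36 mm apart). Bore 15.5 mm wide, 40 mm deep, with a 2 mm chamfer at its mouth; z is the bore's axis. Floor about 42 mm, mouth 82 mm above the bench. A tube seated there has its foot at this point. It must not be pushed down with more than 15 N.
- purple_tube: Sample tube with purple cap, 12.4 mm diameter, 90 mm long; cap 14.8 mm diameter over the top 16 mm; 11 to 18 g. Origin at the centre of its foot, z along the tube to the cap. Stands in the rack, cap 77 to 93 mm above the bench.
- pink_tube_a: Same tube with pink cap, loose in the same row of the rack; to be left there.
- pink_tube_b: Same tube with pink cap, loose in the same row of the rack; to be left there.
- tube_rack: Teal grid rack with cream end plates, fixed, 79 x 172 x 68 mm (own x, y, z), origin at the centre of its underside. The three loose tubes stand in one row along own y, 52 mm apart, at own x = +26.5 mm; four more pink-capped tubes, fixed, stand in the row at own x = -26.5 mm, equally high. Grid top 57 mm, tube floor 3 mm above the bench.
- cup: Specimen cup with yellow lid, loose, 57 mm diameter, 71 mm high, origin at the centre of its underside; not to be disturbed.
- oil_bottle: Small brown dropper bottle with black cap, loose, 29 mm diameter, 76 mm high, origin at the centre of its underside; not to be disturbed.

How it is judged (in metres and radians):
On the way, in this order (a step that is already met when the one before it is completed fails the run):
1. the bubble rests between the two rings while the purple tube is still in the rack, nothing touching the wheel (value of joint bubble between -0.002 and 0.002 m and distance of purple_tube from where it was at the start of the episode below 0.02 m and contact force between anything else and level_wheel below 0.2 N), for 0.3 s.
2. the purple tube stands fully down in the middle socket (horizontal distance between purple_tube and middle_socket below 0.004 m and z of purple_tube in the frame of middle_socket below 0.005 m and angle between purple_tube's own z axis and vertical below 0.1 rad), for 0.2 s.
At the end, for the whole second after the job is handed in: The bubble is within 2 mm of the middle of its vial (wholly between the rings); the purple tube stands still in the middle socket, within 4 mm sideways and 5 mm of its floor, upright to 0.1 rad; the other tubes are within 20 mm, cup and oil bottle within 30 mm of their starts (all of step 2 and value of joint bubble between -0.002 and 0.002 m and linear speed of purple_tube below 0.02 m/s and distance of each of pink_tube_a, pink_tube_b from where it was at the start of the episode below 0.02 m and distance of each of cup, oil_bottle from where it was at the start of the episode below 0.03 m); the robot touches nothing.
It fails at once if the levelling wheel is pressed with more than 10 N (contact force between anything else and level_wheel above 10 N).
It fails at once if the tube is forced against the stand with more than 15 N (contact force between purple_tube and esr_stand above 15 N).
It fails at once if a pink tube is taken out of its place (distance of any of pink_tube_a, pink_tube_b from where it was at the start of the episode above 0.02 m).
It fails at once if the cup or the oil bottle is pushed away (distance of any of cup, oil_bottle from where it was at the start of the episode above 0.03 m).
It also fails if it takes over 72 s, if anything falls off the work surface, if the arm or the gripper's body presses on something with over 40 N, if the wrist force passes 120 N, or if a joint passes its speed limit or range.

## Robot

A 6-joint arm with a two-finger parallel gripper is mounted at the origin on a cart in front of the work surface, level with it; the furniture and walls round the work are solid. World frame = base frame: x ahead of the robot, y to its left, z up, the work surface at z = 0. Lengths are in mm, angles in rad, forces in N, time in s.
With the tool pointing down it reaches from about 275 to 1000 mm from the base axis. Payload 8.4 kg.
Tool frame: the origin (TCP) lies at the very end of the fingers, on their centre line; the grasp point (between the pads) lies 19 mm behind it; z points along the fingers, y is the line along which they close (so a half turn about z gives the same grasp; the last joint's range is limited). The gripper opens to 85 mm and grips with 20 to 120 N. Pads are 22 mm wide; open, the fingers measure 114 mm over their backs; the gripper's body (76 mm by 85 mm) begins 54 mm behind the grasp point. The pads swing forward as they close: fully open they stand 13 mm farther back than shut.
Start: joints at [1.24, 0.353, 1.633, -0, 1.155, -0.002], TCP at [201.816, 591.522, 231.281] pointing down, gripper open.
Joint ranges: [-2.63, 2.63], [-0.92, 2.1], [0.06, 2.66], [-1.3, 4.44], [0, 2.69], [-3.02, 3.02]. Speed limits (rad/s): [2.22, 2.22, 2.79, 3.14, 3.14, 3.14].

## Interface

Orientations are given as [roll, pitch, yaw] about the fixed x, y, z axes, in that order (R = Rz(yaw) Ry(pitch) Rx(roll)).
In Python, from rig import sensors, grab_frame, camera_params, order gives the robot as it stands. The module is installed in compiled form; this text tells all that it offers.
- The arm moves only by the tool move_arm, never from a script. Its argument "motion" is a list of rows, each a list of 7 numbers: the turn, a rotation vector about the tool's x, y, z in rad, then the shift along the tool's x, y, z in m, then the finger opening in m, from 0 to 0.0854. A call has 1 to 8 rows; each row is the pose to reach, as a shift and turn from the pose commanded when the call began, along the tool's axes at that moment; what a row does not reach only later rows make up. A row lasts 1/8 s, in which the tool goes at most 62.5 mm and 10.7 degrees, less where a joint would pass 70% of its speed; a pose out of reach is approached as far as the arm can. A call with a gripper value outside its range is refused whole. The fingers move at their own pace and stop on an object; "grip_force" is the grip in N (left out, the last holds). Time passes only in rows, so rows that repeat a pose let the fingers close. It gives the time, the measured TCP pose, the force, the opening and the grip force at its end, in the units of the state.
- sensors.sense(): the state, without advancing time (a new reading comes with each control period).
- grab_frame(name): name is "scene" or "top" or "wrist"; returns (picture, depth): 400x640x3 uint8, red, green, blue; 400x640 float32, mm along the optical axis (not along the pixel's ray), 0 where there is no reading.
- camera_params(name): a dict with "camera_matrix" (3x3 intrinsics, pixels), "world_from_camera" (4x4, takes a point from camera to world coordinates). Camera axes: x right, y down, z forward; pixel columns grow to the right and rows downward; lengths in mm; the calibration is good to about 2 mm. A picture is of the moment at which its call begins: read the wrist's pose just before it. camera_params takes no time and is no camera call; for the wrist camera it gives the pose at the moment of the call.
- order.sign_off(): hands the job in; it is judged then, once.
The state is a dict: "clock": time; "qpos": joint angles; "qvel": joint speeds; "joint_efforts": joint torques, N m; "eef_pos": TCP position; "tcp_rot": TCP orientation; "contact_force": force on the tool from outside, world axes, zero at the start; "wrist_torque": the same for the moment, N m; "opening": opening from 0.0 (shut) to 1.0 (fully open); "grasp_force": force on a finger pad.
Only numpy, scipy, OpenCV 4.12 (cv2) and the standard library are available. Lean on these libraries where they do the work, as an engineer would, in place of code of your own. Each camera call takes 0.05 s, during which the arm holds its last target. There are 200 camera calls.

## Working session

There is one attempt and no reset: what is moved stays moved. The work goes in short steps, Python scripts to look and compute and a tool call to move; the robot and the scene stay as the last step left them, time stands still between calls to the robot, and variables do not carry over. Pictures are saved under pics/ and viewed, at most 10 in all, crops included, and the job is handed in when it is done.

Besides the shell and the picture viewer there is one more tool, called after ">>>" by a JSON object that holds its "method" and its "body", one argument or row to a line. move_arm: Moves the arm, as the interface text tells. Its arguments: {"type":"object","properties":{"motion":{"type":"array","items":{"type":"array","items":{"type":"number"}}},"grip_force":{"type":"number"}},"required":["motion"]}

```bash
mkdir -p pics
cat > h.py <<'E'
import numpy as np, cv2
from rig import sensors, grab_frame, camera_params, order
def grab(n):
    p=camera_params(n); im,d=grab_frame(n); return im,d,np.array(p["camera_matrix"]),np.array(p["world_from_camera"])
def save(n,im): cv2.imwrite(f"pics/{n}.png",cv2.cvtColor(im,cv2.COLOR_RGB2BGR))
def ray(uv,K,T):
    uv=np.atleast_2d(uv).astype(float); r=np.c_[uv,np.ones(len(uv))]@np.linalg.inv(K).T
    return T[:3,3], r@T[:3,:3].T
def onz(uv,z,K,T):
    o,r=ray(uv,K,T); return o+r*((z-o[2])/r[:,2])[:,None]
def cloud(d,K,T):
    v,u=np.indices(d.shape); uv=np.c_[u.ravel(),v.ravel()]
    o,r=ray(uv,K,T); return (o+r*d.ravel()[:,None]).reshape(*d.shape,3)
def tri(a,b):
    A=np.zeros((3,3));c=np.zeros(3)
    for o,r in (a,b):
        r=r.ravel()/np.linalg.norm(r);P=np.eye(3)-np.outer(r,r);A+=P;c+=P@o
    return np.linalg.solve(A,c)
E
python3 - <<'E'
from h import *
for n in("scene","top"):
    im,d,K,T=grab(n); save(n,im); np.savez(n,im=im,d=d,K=K,T=T); print(n,K.round(1).tolist(),T.round(3).tolist(),(d>0).mean())
print(sensors.sense())
E
```

```text
scene [[440.6, 0.0, 315.8], [0.0, 440.6, 202.2], [0.0, 0.0, 1.0]] [[0.748, -0.316, 0.584, -0.981], [-0.664, -0.343, 0.664, -646.642], [-0.01, -0.885, -0.466, 489.722], [0.0, 0.0, 0.0, 1.0]] 0.9959296875
top [[495.3, 0.0, 322.1], [0.0, 495.3, 195.7], [0.0, 0.0, 1.0]] [[-0.028, -0.995, 0.096, 447.11], [-0.999, 0.025, -0.028, -13.913], [0.026, -0.097, -0.995, 1292.816], [0.0, 0.0, 0.0, 1.0]] 0.9959140625
{'clock': 0.1, 'qpos': array([ 1.23957427e+00,  3.53586644e-01,  1.63408159e+00,  2.39957174e-06,
        1.15519237e+00, -2.42413311e-03]), 'qvel': array([-0.00119584, -0.00102074, -0.00316734, -0.00060196,  0.00014429,
        0.00047939]), 'joint_efforts': array([-5.08918383e-04, -6.06357980e+01, -3.42819500e+01, -1.46691095e-04,
        4.04898485e-03,  5.02352907e-05]), 'eef_pos': array([201.68700406, 591.10035077, 230.62257068]), 'tcp_rot': array([-3.14032471e+00, -5.26774104e-06,  2.81279375e+00]), 'contact_force': array([ 0.18235466, -0.76079552,  0.0395862 ]), 'wrist_torque': array([0.02518123, 0.03736329, 0.01283416]), 'grasp_force': 0.0, 'opening': 1.0015212887537819}
```

View pics/scene.png

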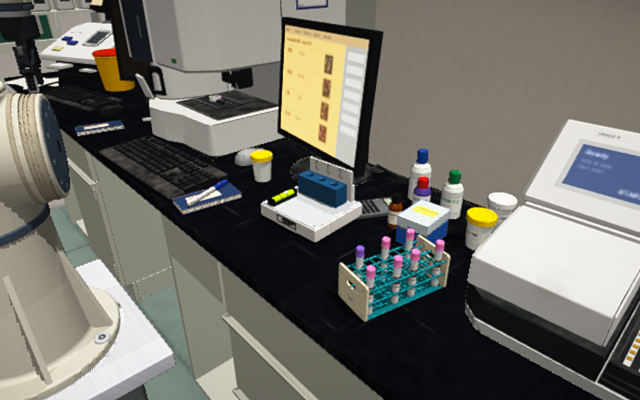

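View pics/top.png

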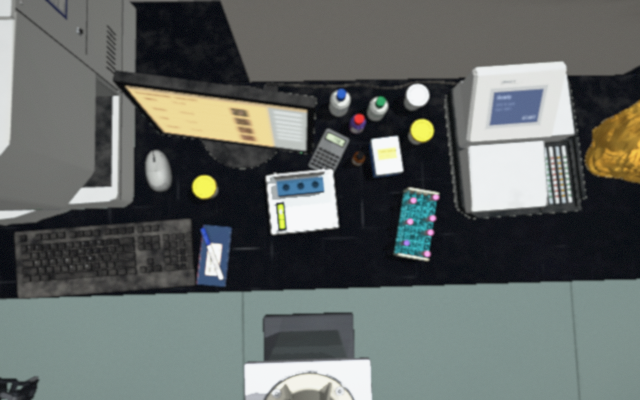

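The scene view shows the stand at about (312,205), with its wheel slot near (287,221), and the rack at about (395,275) with the purple cap at (360,249). In the top view the stand is at about (303,202), the rack at (415,224), the cup at (205,187) and the bottle at (358,158).

```bash
cat > m.py <<'E'
from h import *
Z={n:dict(np.load(n+".npz")) for n in("scene","top")}
def blobs(n,f,mn=8,box=None):
    z=Z[n]; h=cv2.cvtColor(z["im"],cv2.COLOR_RGB2HSV).astype(int); m=f(h[...,0],h[...,1],h[...,2]).astype(np.uint8)
    if box: b=np.zeros_like(m); b[box[1]:box[3],box[0]:box[2]]=1; m&=b
    k,l,s,c=cv2.connectedComponentsWithStats(m)
    return [(c[i].round(1),s[i,4]) for i in range(1,k) if s[i,4]>=mn]
E
python3 - <<'E'
from m import *
np.set_printoptions(precision=1,suppress=True)
pur=lambda h,s,v:(h>122)&(h<142)&(s>70)&(v>80)
pink=lambda h,s,v:(h>=142)&(h<176)&(s>60)&(v>120)
yg=lambda h,s,v:(h>24)&(h<42)&(s>120)&(v>130)
blue=lambda h,s,v:(h>98)&(h<118)&(s>110)&(v>50)
box={"scene":(230,130,470,330),"top":(180,130,450,270)}
for n in box:
    z=Z[n]; P=cloud(z["d"],z["K"],z["T"])
    for nm,f in(("pur",pur),("pink",pink),("yg",yg),("blue",blue)):
        for c,a in blobs(n,f,6,box[n]):
            u,v=c.round().astype(int); print(n,nm,c,a,P[v,u],"z85",onz(c,85,z["K"],z["T"])[0])
# stand outline in top: white
z=Z["top"];P=cloud(z["d"],z["K"],z["T"])
h=cv2.cvtColor(z["im"],cv2.COLOR_RGB2HSV); m=((h[...,1]<50)&(h[...,2]>170)&(P[...,2]>25)&(P[...,2]<50)).astype(np.uint8)
m[:,:255]=0;m[:,350:]=0;m[:160]=0;m[245:]=0
cs,_=cv2.findContours(m,cv2.RETR_EXTERNAL,cv2.CHAIN_APPROX_NONE); c=max(cs,key=cv2.contourArea)
b=cv2.boxPoints(cv2.minAreaRect(c)); print(b, onz(b,38,z["K"],z["T"]))
E
```

```text
scene pur [422.7 191.8] 102 [ 743.3 -155.    58.2] z85 [ 697.5 -184.5   85. ]
scene pur [359.9 251. ] 102 [ 438.9 -252.    91.2] z85 [ 445.6 -245.7   85. ]
scene pink [423.8 188.4] 9 [ 748.7 -152.8   65.4] z85 [ 712.2 -176.5   85. ]
scene pink [409.9 233.5] 86 [ 541.  -272.6   89.6] z85 [ 548.4 -267.1   85. ]
scene pink [385.7 241.8] 94 [ 490.2 -262.5   90.9] z85 [ 497.5 -256.1   85. ]
scene pink [439.7 245. ] 98 [ 549.2 -327.    90.1] z85 [ 555.8 -322.6   85. ]
scene pink [415.  254.5] 98 [ 496.8 -316.3   91.2] z85 [ 503.4 -312.    85. ]
scene pink [397.6 261. ] 104 [ 462.4 -310.2   91. ] z85 [ 468.9 -304.7   85. ]
scene pink [370.4 271.6] 112 [ 409.7 -299.9   91. ] z85 [ 417.1 -294.5   85. ]
scene yg [260.6 154.2] 139 [597.4 246.5  70.4] z85 [575.  214.9  85. ]
scene yg [282.9 194.9] 111 [517.7  52.8  51.2] z85 [477.8  -0.7  85. ]
scene yg [425.  210.8] 130 [ 671.5 -212.2   61. ] z85 [ 634.5 -236.    85. ]
scene yg [468.5 212. ] 11 [ 713.4 -281.1   71.1] z85 [ 690.4 -293.8   85. ]
scene blue [422.3 155.8] 139 [ 797.6 -105.5  113.2] z85 [859.  -64.7  85. ]
scene blue [322.1 187.9] 1
[... 840 characters left out ...]
467.3 -306.8   96.4] z85 [ 467.3 -309.6   85. ]
top pink [426.6 253.9] 33 [ 414.4 -298.6   89.4] z85 [ 414.6 -298.7   85. ]
top yg [421.8 134.7] 228 [ 713.3 -306.1   65.5] z85 [ 709.9 -301.    85. ]
top yg [203.9 186.5] 456 [596.4 242.6  70. ] z85 [593.4 239.7  85. ]
top yg [281.  216.9] 124 [515.5  55.   56.6] z85 [514.2  53.4  85. ]
top blue [371.9 163.4] 41 [ 653.8 -183.8    8.9] z85 [ 640.5 -173.5   85. ]
top blue [299.8 186.3] 637 [593.5   6.1  44.3] z85 [588.    5.9  85. ]
top blue [215.8 240.5] 736 [463.5 225.4   9.3] z85 [461.3 211.8  85. ]
[[266.1 175.3]
 [332.2 168.7]
 [338.  227.4]
 [272.  234. ]] [[623.9  91.8  38. ]
 [636.8 -77.2  38. ]
 [486.4 -87.5  38. ]
 [474.3  79.6  38. ]]
```

Run:
```python
from h import *
from scipy.spatial.transform import Rotation as R
np.set_printoptions(precision=3,suppress=True)
im,d,K,T=grab("wrist"); s=sensors.sense(); Rt=R.from_euler("xyz",s["tcp_rot"]).as_matrix()
print(K, Rt, Rt.T@T[:3,:3], Rt.T@(T[:3,3]-s["eef_pos"]))
z=dict(np.load("scene.npz")); save("standcrop",cv2.resize(z["im"][150:250,240:380],None,fx=5,fy=5,interpolation=cv2.INTER_CUBIC))
```

```text
[[296.96    0.    319.803]
 [  0.    296.96  192.84 ]
 [  0.      0.      1.   ]] [[-0.946  0.323 -0.   ]
 [ 0.323  0.946 -0.001]
 [ 0.    -0.001 -1.   ]] [[ 0.    -0.965 -0.261]
 [ 1.     0.    -0.001]
 [ 0.001 -0.261  0.965]] [  66.452    0.898 -142.503]
```

View pics/standcrop.png

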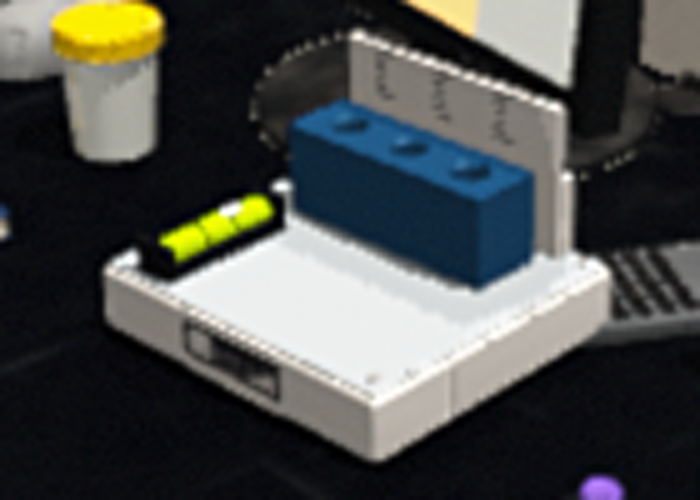

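Crop: the wheel slot sits in the front apron around crop (232,360), which is scene (286,222), about mid-width. The bubble is at (232,208), toward the vial's rear, so the front is low as expected.

>>> {"method": "move_arm", "body": {
  "motion": [
    [0, 0, -0.05, -0.035, -0.042, 0.005, 0],
    [0, 0, -0.1, -0.08, -0.097, 0.01, 0],
    [0, 0, -0.15, -0.127, -0.154, 0.02, 0],
    [0, 0, -0.2, -0.174, -0.21, 0.025, 0],
    [0, 0, -0.25, -0.221, -0.267, 0.03, 0],
    [0, 0, -0.3, -0.268, -0.324, 0.04, 0],
    [0, 0, -0.35, -0.315, -0.381, 0.05, 0],
    [0, 0, -0.404, -0.36, -0.436, 0.06, 0]
  ]
}}

```text
clock: 1.15
eef_pos: [375.6, 131.7, 181.4]
tcp_rot: [3.141, 0.001, -3.064]
contact_force: [1.3, 0.9, 0.3]
opening: -0.0
grasp_force: 0.0
```

>>> {"method": "move_arm", "body": {
  "motion": [
    [0, 0, 0, -0.014, -0.055, 0.005, 0],
    [0, 0, 0, -0.028, -0.11, 0.01, 0],
    [0, 0, 0, -0.034, -0.135, 0.011, 0],
    [0, 0, 0, -0.034, -0.135, 0.011, 0]
  ]
}}

```text
clock: 1.65
eef_pos: [419.4, 0.1, 170.2]
tcp_rot: [-3.142, -0.0, -3.07]
contact_force: [-1.1, -0.8, -0.2]
opening: 0.002
grasp_force: 0.0
```

Run:
```python
from h import *
s=sensors.sense(); print(s["eef_pos"],s["tcp_rot"],s["contact_force"])
im,d,K,T=grab("wrist"); save("w1",im); np.savez("w1",im=im,d=d,K=K,T=T)
```

```text
[4.19438145e+02 9.80607007e-02 1.70238298e+02] [-3.14152605e+00 -1.96919208e-04 -3.06960647e+00] [-1.07660534 -0.76045688 -0.19041981]
```

View pics/w1.png

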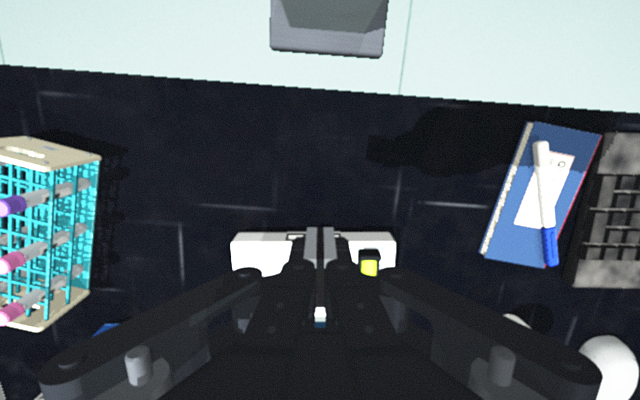

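The wrist view shows the stand's front edge at row ~233 from column 232 to 396, with the slot near (293,237) and the vial end at (369,265). The fingers hide part of it, so I'll go forward.

>>> {"method": "move_arm", "body": {
  "motion": [
    [0, 0, 0, -0.045, 0.01, 0, 0],
    [0, 0, 0, -0.09, 0.02, 0, 0],
    [0, 0, 0, -0.09, 0.02, 0, 0],
    [0, 0, 0, -0.09, 0.02, 0, 0]
  ]
}}

```text
clock: 2.2
eef_pos: [506.1, 29.2, 169.9]
tcp_rot: [3.141, -0.002, -3.065]
contact_force: [-1.0, 0.2, 0.4]
opening: -0.001
grasp_force: 0.0
```

Run:
```python
from h import *
s=sensors.sense(); print(s["eef_pos"],s["tcp_rot"],s["contact_force"])
im,d,K,T=grab("wrist"); np.savez("w2",im=im,d=d,K=K,T=T)
save("w2",cv2.resize(im[130:280,200:400],None,fx=4,fy=4,interpolation=cv2.INTER_CUBIC))
```

```text
[506.10974972  29.16678931 169.91791006] [ 3.14146671e+00 -1.86910893e-03 -3.06483597e+00] [-0.98077625  0.19392016  0.41562924]
```

View pics/w2.png

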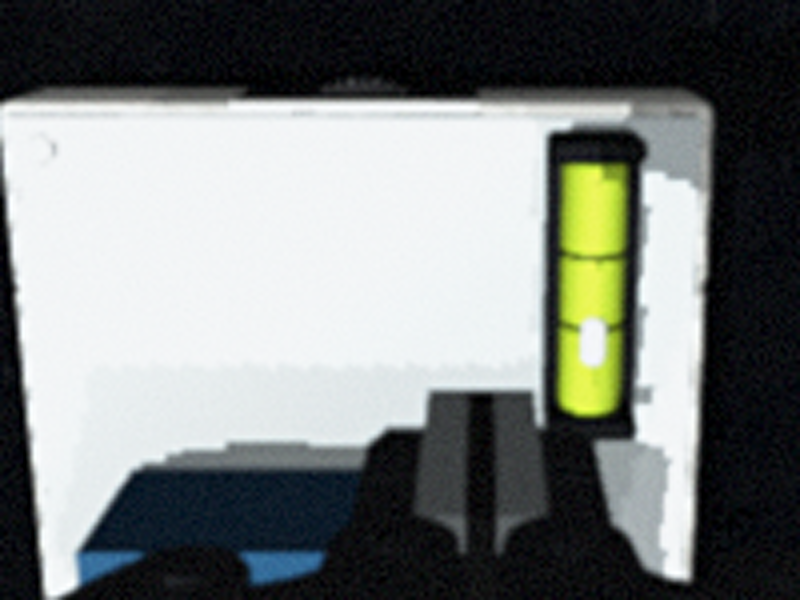

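The crop shows the rim's front at crop (362,83), the vial rings at rows 257 and 327 (col 592), and the bubble centred at row 342. That puts the bubble about 12 mm to the rear, or roughly 2.5 rad. The stand's front corners are at about (3,112) and (712,108).

Run:
```python
from h import *
np.set_printoptions(precision=1,suppress=True)
z=dict(np.load("w2.npz"));K,T,d=z["K"],z["T"],z["d"]
f=lambda x,y:np.array([200+x/4-.4,130+y/4-.4])
P=cloud(d,K,T)
for nm,p,h in(("rimtop",(362,80),24),("slotL",(470,86),28),("slotR",(245,86),28),("cornR",(3,112),36),("cornL",(712,108),36),("ring f",(592,257),55),("ring r",(592,327),55),("bub",(592,342),55),("black front",(597,140),53)):
    q=f(*p); u,v=q.round().astype(int); print(nm,q,P[v,u],onz(q,h,K,T)[0])
# rim column profile
for u in range(280,302,3): print(u,[P[v,u].round(0).tolist() for v in range(149,157)])
```

```text
rimtop [290.1 149.6] [477.   -1.2  23.6] [476.5  -1.1  24. ]
slotL [317.1 151.1] [478.9  25.   -0.4] [475.5  25.1  28. ]
slotR [260.9 151.1] [483.4 -33.7  -0.3] [479.6 -28.5  28. ]
cornR [200.3 157.6] [489.9 -84.7  33.1] [488.9 -83.3  36. ]
cornL [377.6 156.6] [480.2  89.7  -0.1] [475.3  81.8  36. ]
ring f [347.6 193.8] [509.2  56.   52.2] [508.3  55.3  55. ]
ring r [347.6 211.3] [524.9  57.5  53.5] [524.8  57.   55. ]
bub [347.6 215.1] [528.8  57.9  53.4] [528.4  57.3  55. ]
black front [348.9 164.6] [482.6  54.2  52.4] [482.1  53.9  53. ]
280 [[480.0, -14.0, -1.0], [481.0, -14.0, 1.0], [482.0, -14.0, -1.0], [481.0, -12.0, 13.0], [481.0, -11.0, 24.0], [481.0, -10.0, 28.0], [481.0, -9.0, 33.0], [482.0, -9.0, 33.0]]
283 [[479.0, -11.0, 1.0], [480.0, -11.0, 1.0], [479.0, -8.0, 23.0], [479.0, -8.0, 24.0], [480.0, -8.0, 26.0], [481.0, -7.0, 28.0], [481.0, -7.0, 33.0], [482.0, -7.0, 34.0]]
286 [[479.0, -8.0, 0.0], [478.0, -6.0, 18.0], [478.0, -5.0, 25.0], [479.0, -5.0, 25.0], [480.0, -5.0, 24.0], [481.0, -4.0, 28.0], [481.0, -4.0, 34.0], [482.0, -4.0, 33.0]]
289 [[479.0, -4.0, 1.0], [477.0, -2.0, 23.0], [478.0, -2.0, 25.0], [479.0, -2.0, 24.0], [480.0, -2.0, 23.0], [480.0, -2.0, 28.0], [481.0, -1.0, 33.0], [481.0, -1.0, 34.0]]
292 [[479.0, -1.0, -1.0], [477.0, 1.0, 23.0], [478.0, 1.0, 25.0], [479.0, 1.0, 25.0], [480.0, 1.0, 24.0], [480.0, 1.0, 28.0], [480.0, 2.0, 33.0], [481.0, 2.0, 34.0]]
295 [[478.0, 2.0, 0.0], [478.0, 3.0, 16.0], [478.0, 4.0, 22.0], [478.0, 4.0, 25.0], [479.0, 4.0, 25.0], [480.0, 4.0, 28.0], [480.0, 5.0, 34.0], [481.0, 5.0, 34.0]]
298 [[478.0, 5.0, 1.0], [479.0, 5.0, 0.0], [478.0, 6.0, 21.0], [478.0, 7.0, 25.0], [479.0, 7.0, 25.0], [480.0, 7.0, 27.0], [480.0, 7.0, 32.0], [481.0, 8.0, 34.0]]
301 [[478.0, 8.0, 1.0], [479.0, 8.0, 0.0], [480.0, 8.0, -0.0], [480.0, 9.0, 13.0], [480.0, 9.0, 20.0], [480.0, 10.0, 27.0], [480.0, 10.0, 32.0], [481.0, 10.0, 33.0]]
```

>>> {"method": "move_arm", "body": {
  "motion": [
    [0, 0, 0, 0.051, -0.017, 0.0, 0],
    [0, 0, 0, 0.051, -0.017, 0.05, 0],
    [0, 0, 0, 0.051, -0.017, 0.1, 0],
    [0, 0, 0, 0.051, -0.017, 0.145, 0],
    [0, 0, 0, 0.051, -0.017, 0.158, 0],
    [0, 0, 0, 0.051, -0.017, 0.158, 0],
    [0, 0, 0, 0.051, -0.017, 0.158, 0]
  ]
}}

```text
clock: 3.12
eef_pos: [458.9, 7.4, 13.8]
tcp_rot: [-3.141, 0.002, -3.066]
contact_force: [-0.5, -0.3, 0.6]
opening: -0.003
grasp_force: 0.0
```

Run:
```python
from h import *
s=sensors.sense(); print(s["eef_pos"],s["tcp_rot"],s["contact_force"])
im,d,K,T=grab("wrist"); np.savez("w3",im=im,d=d,K=K,T=T)
save("w3",cv2.resize(im[60:260,240:400],None,fx=3,fy=3,interpolation=cv2.INTER_CUBIC))
s=sensors.sense(); print(s["contact_force"])
```

```text
[458.85185716   7.41443523  13.81428717] [-3.14144294e+00  2.18825036e-03 -3.06632317e+00] [-0.45067573 -0.33660103  0.61849837]
[-0.45569823 -0.22201781  0.56713346]
```

View pics/w3.png

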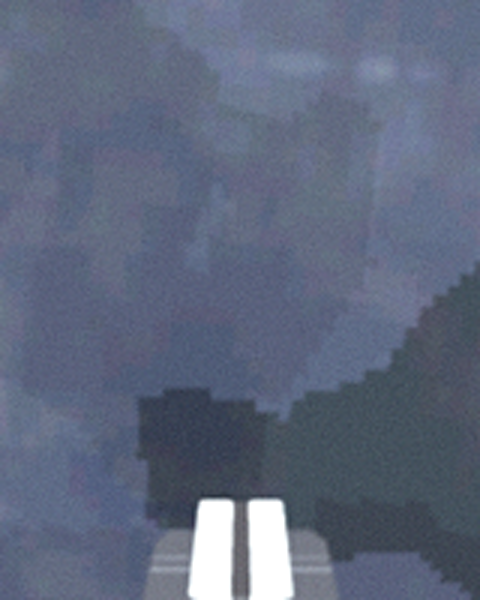

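The picture shows only the fingertips at (240,500); the wheel is hidden behind them. I'll feel for it in small steps.

>>> {"method": "move_arm", "body": {
  "motion": [
    [0, 0, 0, -0.001, 0, 0, 0],
    [0, 0, 0, -0.002, 0, 0, 0],
    [0, 0, 0, -0.003, 0, 0, 0],
    [0, 0, 0, -0.0035, 0, 0, 0],
    [0, 0, 0, -0.004, 0, 0, 0],
    [0, 0, 0, -0.0045, 0, 0, 0]
  ]
}}

```text
clock: 3.92
eef_pos: [462.3, 7.7, 12.3]
tcp_rot: [3.142, -0.0, -3.066]
contact_force: [0.6, -0.6, -0.2]
opening: -0.001
grasp_force: 0.0
```

>>> {"method": "move_arm", "body": {
  "motion": [
    [0, 0, 0, -0.0005, 0, 0, 0],
    [0, 0, 0, -0.0005, 0, 0, 0]
  ]
}}

```text
clock: 4.18
eef_pos: [462.9, 7.7, 12.4]
tcp_rot: [3.142, 0.0, -3.066]
contact_force: [0.4, 0.1, 0.1]
opening: 0.003
grasp_force: 0.0
```

>>> {"method": "move_arm", "body": {
  "motion": [
    [0, 0, 0, -0.0005, 0, 0, 0],
    [0, 0, 0, -0.0005, 0, 0, 0]
  ]
}}

```text
clock: 4.42
eef_pos: [463.4, 7.8, 12.4]
tcp_rot: [-3.142, 0.0, -3.066]
contact_force: [0.3, 0.3, -0.2]
opening: -0.004
grasp_force: 0.0
```

>>> {"method": "move_arm", "body": {
  "motion": [
    [0, 0, 0, -0.0005, 0, 0, 0],
    [0, 0, 0, -0.0005, 0, 0, 0]
  ]
}}

```text
clock: 4.68
eef_pos: [463.9, 7.8, 12.4]
tcp_rot: [-3.142, 0.0, -3.066]
contact_force: [0.3, -0.3, -0.9]
opening: 0.0
grasp_force: 0.0
```

>>> {"method": "move_arm", "body": {
  "motion": [
    [0, 0, 0, -0.0003, 0, 0, 0],
    [0, 0, 0, -0.0003, 0, 0, 0]
  ]
}}

```text
clock: 4.92
eef_pos: [464.2, 7.8, 12.4]
tcp_rot: [-3.142, 0.0, -3.066]
contact_force: [0.2, 0.8, -0.1]
opening: -0.003
grasp_force: 0.0
```

>>> {"method": "move_arm", "body": {
  "motion": [
    [0, 0, 0, -0.0004, 0, 0, 0],
    [0, 0, 0, -0.0004, 0, 0, 0]
  ]
}}

```text
clock: 5.18
eef_pos: [464.6, 7.9, 12.4]
tcp_rot: [-3.142, 0.0, -3.066]
contact_force: [-0.5, 0.6, -0.4]
opening: 0.002
grasp_force: 0.0
```

>>> {"method": "move_arm", "body": {
  "motion": [
    [0, 0, 0, -0.0004, 0, 0, 0],
    [0, 0, 0, -0.0004, 0, 0, 0]
  ]
}}

```text
clock: 5.42
eef_pos: [465.0, 7.9, 12.4]
tcp_rot: [-3.142, -0.0, -3.066]
contact_force: [0.0, -0.7, -0.5]
opening: -0.0
grasp_force: 0.0
```

>>> {"method": "move_arm", "body": {
  "motion": [
    [0, 0, 0, -0.0004, 0, 0, 0],
    [0, 0, 0, -0.0004, 0, 0, 0]
  ]
}}

```text
clock: 5.68
eef_pos: [465.4, 8.0, 12.4]
tcp_rot: [3.142, 0.0, -3.066]
contact_force: [-0.3, -0.3, -0.4]
opening: 0.0
grasp_force: 0.0
```

>>> {"method": "move_arm", "body": {
  "motion": [
    [0, 0, 0, -0.0004, 0, 0, 0],
    [0, 0, 0, -0.0004, 0, 0, 0]
  ]
}}

```text
clock: 5.92
eef_pos: [465.8, 8.0, 12.4]
tcp_rot: [-3.142, 0.0, -3.066]
contact_force: [-0.3, -0.2, -0.6]
opening: 0.001
grasp_force: 0.0
```

>>> {"method": "move_arm", "body": {
  "motion": [
    [0, 0, 0, -0.0004, 0, 0, 0],
    [0, 0, 0, -0.0004, 0, 0, 0]
  ]
}}

```text
clock: 6.18
eef_pos: [466.1, 8.0, 12.4]
tcp_rot: [-3.142, -0.0, -3.066]
contact_force: [-0.1, -0.1, -0.3]
opening: 0.001
grasp_force: 0.0
```

>>> {"method": "move_arm", "body": {
  "motion": [
    [0, 0, 0, -0.0004, 0, 0, 0],
    [0, 0, 0, -0.0004, 0, 0, 0]
  ]
}}

```text
clock: 6.42
eef_pos: [466.3, 8.0, 12.3]
tcp_rot: [-3.142, -0.0, -3.066]
contact_force: [-0.3, -0.7, -0.2]
opening: -0.001
grasp_force: 0.4
```

>>> {"method": "move_arm", "body": {
  "motion": [
    [0, 0, 0, -0.0003, 0, 0, 0],
    [0, 0, 0, -0.0003, 0, 0, 0]
  ]
}}

```text
clock: 6.68
eef_pos: [466.4, 8.0, 12.3]
tcp_rot: [3.142, -0.001, -3.066]
contact_force: [-2.6, -0.8, 1.9]
opening: -0.001
grasp_force: 1.0
```

>>> {"method": "move_arm", "body": {
  "motion": [
    [0, 0, 0, 0, 0, 0, 0]
  ]
}}

```text
clock: 6.8
eef_pos: [466.4, 8.0, 12.3]
tcp_rot: [3.142, -0.001, -3.066]
contact_force: [-2.5, -0.1, 1.4]
opening: -0.002
grasp_force: 1.2
```

>>> {"method": "move_arm", "body": {
  "motion": [
    [0, 0, 0, -0.0003, 0, 0, 0],
    [0, 0, 0, -0.0003, 0, 0, 0],
    [0, 0, 0, -0.0003, 0, 0, 0]
  ]
}}

```text
clock: 7.18
eef_pos: [466.6, 8.0, 12.3]
tcp_rot: [3.142, -0.001, -3.066]
contact_force: [-5.3, -0.6, 1.7]
opening: 0.0
grasp_force: 2.2
```

>>> {"method": "move_arm", "body": {
  "motion": [
    [0, 0, 0, 0, -0.001, 0, 0],
    [0, 0, 0, 0, -0.002, 0, 0],
    [0, 0, 0, 0, -0.002, 0, 0]
  ]
}}

```text
clock: 7.55
eef_pos: [466.4, 6.4, 12.2]
tcp_rot: [3.141, -0.002, -3.067]
contact_force: [-6.5, 4.0, 3.4]
opening: 0.003
grasp_force: 3.2
```

>>> {"method": "move_arm", "body": {
  "motion": [
    [0, 0, 0, 0.0002, 0, 0, 0],
    [0, 0, 0, 0.0002, -0.001, 0, 0],
    [0, 0, 0, 0.0002, -0.002, 0, 0],
    [0, 0, 0, 0.0002, -0.002, 0, 0]
  ]
}}

```text
clock: 8.05
eef_pos: [466.2, 4.4, 12.2]
tcp_rot: [3.141, -0.002, -3.067]
contact_force: [-6.5, 4.2, 2.5]
opening: -0.001
grasp_force: 3.1
```

>>> {"method": "move_arm", "body": {
  "motion": [
    [0, 0, 0, 0.0004, -0.001, -0.0002, 0],
    [0, 0, 0, 0.0006, -0.002, -0.0002, 0],
    [0, 0, 0, 0.0006, -0.003, -0.0002, 0]
  ]
}}

```text
clock: 8.43
eef_pos: [466.1, 1.4, 12.4]
tcp_rot: [3.141, -0.001, -3.067]
contact_force: [-5.9, 4.4, 1.9]
opening: 0.005
grasp_force: 2.7
```

```bash
cat > bub.py <<'E'
from h import *
# bubble position along vial from scene view: rays onto z=55 plane, stand axes
ys=0.078; ex=np.array([np.cos(ys),np.sin(ys)]); C=np.array([516.5,56.2])
def bub(im,K,T):
    h=cv2.cvtColor(im,cv2.COLOR_RGB2HSV).astype(int)
    g=np.array([C+ex*t for t in np.arange(-24,24.1,.5)])
    out=[]
    for off in(-2,-1,0,1,2):
        w=np.c_[g+off*np.array([-ex[1],ex[0]]),np.full(len(g),55.)]
        c=(np.c_[w-T[:3,3]]@T[:3,:3])@K.T; uv=(c[:,:2]/c[:,2:]).astype(np.float32)
        out.append(cv2.remap(im[...,2],uv[:,0],uv[:,1],cv2.INTER_LINEAR).ravel())
    b=np.mean(out,0); t=np.arange(-24,24.1,.5)
    w=np.clip(b-(b.min()+b.max())/2,0,None); return (w*t).sum()/w.sum(), b[::6].round().tolist()
E
python3 - <<'E'
from bub import *
z=dict(np.load("w2.npz")); print("w2",bub(z["im"],z["K"],z["T"]))
for n in("scene","top"):
    z=dict(np.load(n+".npz")); print(n,bub(z["im"],z["K"],z["T"])); print(bub(*[grab(n)[i] for i in(0,2,3)]))
E
```

```text
w2 (np.float64(11.998754799211374), [84.0, 84.0, 86.0, 85.0, 85.0, 70.0, 79.0, 85.0, 84.0, 83.0, 144.0, 240.0, 243.0, 243.0, 138.0, 76.0, 79.0])
scene (np.float64(11.860381917019003), [2.0, 1.0, 2.0, 0.0, 1.0, 0.0, 1.0, 0.0, 0.0, 9.0, 122.0, 226.0, 232.0, 220.0, 124.0, 27.0, 1.0])
(np.float64(23.574660633484168), [19.0, 19.0, 20.0, 21.0, 21.0, 19.0, 19.0, 20.0, 22.0, 21.0, 21.0, 20.0, 20.0, 19.0, 23.0, 31.0, 59.0])
top (np.float64(13.46461590183224), [82.0, 84.0, 84.0, 84.0, 83.0, 79.0, 75.0, 79.0, 81.0, 87.0, 123.0, 182.0, 216.0, 213.0, 179.0, 119.0, 81.0])
(np.float64(-8.292078135828135), [242.0, 241.0, 240.0, 238.0, 236.0, 233.0, 229.0, 225.0, 220.0, 212.0, 199.0, 183.0, 173.0, 180.0, 158.0, 101.0, 80.0])
```

>>> {"method": "move_arm", "body": {
  "motion": [
    [0, 0, 0, 0.0001, -0.001, -0.0001, 0],
    [0, 0, 0, 0.0003, -0.002, -0.0002, 0],
    [0, 0, 0, 0.0004, -0.003, -0.0003, 0]
  ]
}}

```text
clock: 9.1
eef_pos: [466.2, -1.7, 12.7]
tcp_rot: [3.141, -0.001, -3.067]
contact_force: [-4.1, 1.9, 0.7]
opening: -0.001
grasp_force: 2.1
```

>>> {"method": "move_arm", "body": {
  "motion": [
    [0, 0, 0, -0.0001, -0.001, 0, 0],
    [0, 0, 0, -0.0001, -0.002, -0.0001, 0],
    [0, 0, 0, 0.0, -0.003, -0.0001, 0]
  ]
}}

```text
clock: 9.48
eef_pos: [466.4, -4.8, 12.8]
tcp_rot: [3.141, -0.001, -3.066]
contact_force: [-4.2, 3.1, 0.6]
opening: -0.005
grasp_force: 2.2
```

>>> {"method": "move_arm", "body": {
  "motion": [
    [0, 0, 0, -0.0001, -0.001, 0, 0],
    [0, 0, 0, -0.0001, -0.002, -0.0001, 0],
    [0, 0, 0, -0.0001, -0.003, -0.0001, 0]
  ]
}}

```text
clock: 9.85
eef_pos: [466.5, -7.7, 12.9]
tcp_rot: [3.141, -0.001, -3.066]
contact_force: [-5.5, 4.1, 2.0]
opening: 0.0
grasp_force: 2.7
```

>>> {"method": "move_arm", "body": {
  "motion": [
    [0, 0, 0, 0.0001, -0.001, -0.0001, 0],
    [0, 0, 0, 0.0002, -0.002, -0.0001, 0],
    [0, 0, 0, 0.0003, -0.003, -0.0002, 0]
  ]
}}

```text
clock: 10.22
eef_pos: [466.8, -10.8, 13.2]
tcp_rot: [3.141, -0.001, -3.066]
contact_force: [-3.8, 2.4, 0.6]
opening: 0.002
grasp_force: 1.9
```

>>> {"method": "move_arm", "body": {
  "motion": [
    [0, 0, 0, 0.006, 0, 0, 0],
    [0, 0, 0, 0.008, 0.045, 0, 0],
    [0, 0, 0, 0.008, 0.09, 0, 0],
    [0, 0, 0, 0.008, 0.09, 0, 0]
  ]
}}

```text
clock: 10.72
eef_pos: [453.4, 80.4, 13.7]
tcp_rot: [3.141, 0.003, -3.063]
contact_force: [-0.3, 0.6, -0.9]
opening: 0.003
grasp_force: 0.0
```

Run:
```python
from bub import *
print(sensors.sense()["eef_pos"],bub(*[grab("scene")[i] for i in(0,2,3)]))
```

```text
[453.4386567   80.39054548  13.69394206] (np.float64(10.057957723875464), [1.0, 0.0, 0.0, 0.0, 1.0, 0.0, 1.0, 0.0, 10.0, 96.0, 200.0, 234.0, 236.0, 174.0, 43.0, 1.0, 0.0])
```

>>> {"method": "move_arm", "body": {
  "motion": [
    [0, 0, 0, 0, -0.04, 0, 0],
    [0, 0, 0, -0.002, -0.069, 0, 0],
    [0, 0, 0, -0.004, -0.07, 0, 0],
    [0, 0, 0, -0.0055, -0.07, 0, 0],
    [0, 0, 0, -0.0055, -0.07, 0, 0]
  ]
}}

```text
clock: 11.5
eef_pos: [463.3, 9.1, 13.3]
tcp_rot: [3.142, 0.0, -3.066]
contact_force: [0.4, 0.4, 0.5]
opening: -0.004
grasp_force: 0.0
```

>>> {"method": "move_arm", "body": {
  "motion": [
    [0, 0, 0, -0.0004, 0, 0, 0],
    [0, 0, 0, -0.0004, 0, 0, 0]
  ]
}}

```text
clock: 11.75
eef_pos: [463.5, 9.2, 13.3]
tcp_rot: [3.142, -0.0, -3.066]
contact_force: [0.1, -0.8, 0.3]
opening: 0.001
grasp_force: 0.0
```

>>> {"method": "move_arm", "body": {
  "motion": [
    [0, 0, 0, -0.0006, 0, 0, 0],
    [0, 0, 0, -0.0013, 0, 0, 0],
    [0, 0, 0, -0.0013, 0, 0, 0]
  ]
}}

```text
clock: 12.12
eef_pos: [464.9, 8.9, 13.3]
tcp_rot: [-3.142, 0.0, -3.066]
contact_force: [-0.4, -0.3, -0.3]
opening: -0.001
grasp_force: 0.0
```

>>> {"method": "move_arm", "body": {
  "motion": [
    [0, 0, 0, -0.0005, 0, 0, 0],
    [0, 0, 0, -0.0005, 0, 0, 0]
  ]
}}

```text
clock: 12.38
eef_pos: [465.4, 8.9, 13.3]
tcp_rot: [-3.142, 0.0, -3.066]
contact_force: [0.8, -0.3, 0.8]
opening: 0.001
grasp_force: 0.0
```

>>> {"method": "move_arm", "body": {
  "motion": [
    [0, 0, 0, -0.0004, 0, 0, 0],
    [0, 0, 0, -0.0004, 0, 0, 0]
  ]
}}

```text
clock: 12.62
eef_pos: [465.6, 8.9, 13.2]
tcp_rot: [-3.142, -0.0, -3.066]
contact_force: [0.2, -0.7, -0.4]
opening: -0.003
grasp_force: 0.3
```

>>> {"method": "move_arm", "body": {
  "motion": [
    [0, 0, 0, -0.0003, 0, 0, 0],
    [0, 0, 0, -0.0006, 0, 0, 0],
    [0, 0, 0, -0.0006, 0, 0, 0]
  ]
}}

```text
clock: 13.0
eef_pos: [465.8, 9.0, 13.2]
tcp_rot: [3.142, -0.001, -3.066]
contact_force: [-3.2, -0.9, 1.5]
opening: -0.001
grasp_force: 1.4
```

>>> {"method": "move_arm", "body": {
  "motion": [
    [0, 0, 0, -0.0004, 0, 0, 0],
    [0, 0, 0, -0.0004, -0.001, 0, 0],
    [0, 0, 0, -0.0003, -0.002, -0.0001, 0],
    [0, 0, 0, -0.0002, -0.003, -0.0001, 0]
  ]
}}

```text
clock: 13.5
eef_pos: [465.5, 6.5, 13.2]
tcp_rot: [3.141, -0.002, -3.067]
contact_force: [-6.2, 5.0, 4.4]
opening: -0.001
grasp_force: 3.3
```

>>> {"method": "move_arm", "body": {
  "motion": [
    [0, 0, 0, 0, 0, -0.0003, 0],
    [0, 0, 0, 0.0001, -0.001, -0.0005, 0],
    [0, 0, 0, 0.0002, -0.002, -0.0005, 0]
  ]
}}

```text
clock: 13.88
eef_pos: [465.3, 4.4, 13.4]
tcp_rot: [3.141, -0.003, -3.067]
contact_force: [-6.5, 2.9, -0.9]
opening: 0.002
grasp_force: 2.7
```

>>> {"method": "move_arm", "body": {
  "motion": [
    [0, 0, 0, 0.0002, -0.001, 0, 0],
    [0, 0, 0, 0.0003, -0.002, 0, 0],
    [0, 0, 0, 0.0004, -0.003, -0.0001, 0],
    [0, 0, 0, 0.0005, -0.004, -0.0001, 0]
  ]
}}

```text
clock: 14.38
eef_pos: [465.2, 0.3, 13.6]
tcp_rot: [3.141, -0.003, -3.066]
contact_force: [-6.0, 3.1, -0.7]
opening: 0.001
grasp_force: 2.7
```

Steady now. Continue the stroke.

>>> {"method": "move_arm", "body": {
  "motion": [
    [0, 0, 0, 0.0, -0.001, 0, 0],
    [0, 0, 0, 0.0001, -0.002, 0, 0],
    [0, 0, 0, 0.0001, -0.003, 0, 0],
    [0, 0, 0, 0.0002, -0.004, 0, 0]
  ]
}}

```text
clock: 14.88
eef_pos: [465.2, -3.7, 13.7]
tcp_rot: [3.141, -0.003, -3.067]
contact_force: [-5.7, 4.4, 2.9]
opening: 0.001
grasp_force: 3.0
```

>>> {"method": "move_arm", "body": {
  "motion": [
    [0, 0, 0, 0.0, 0, -0.0003, 0],
    [0, 0, 0, 0.0, -0.001, -0.0003, 0],
    [0, 0, 0, 0.0, -0.002, -0.0003, 0],
    [0, 0, 0, 0.0001, -0.003, -0.0003, 0],
    [0, 0, 0, 0.0001, -0.004, -0.0004, 0]
  ]
}}

```text
clock: 15.5
eef_pos: [465.3, -7.7, 14.0]
tcp_rot: [3.141, -0.003, -3.066]
contact_force: [-6.5, 3.4, -0.3]
opening: 0.003
grasp_force: 2.9
```

>>> {"method": "move_arm", "body": {
  "motion": [
    [0, 0, 0, 0.0, -0.001, 0, 0],
    [0, 0, 0, 0.0001, -0.002, 0, 0],
    [0, 0, 0, 0.0001, -0.003, -0.0001, 0],
    [0, 0, 0, 0.0002, -0.004, -0.0002, 0],
    [0, 0, 0, 0.0002, -0.005, -0.0002, 0]
  ]
}}

```text
clock: 16.12
eef_pos: [465.9, -12.8, 14.2]
tcp_rot: [3.141, -0.002, -3.066]
contact_force: [-5.4, 2.3, -0.1]
opening: 0.005
grasp_force: 2.1
```

>>> {"method": "move_arm", "body": {
  "motion": [
    [0, 0, 0, 0.006, 0, 0, 0],
    [0, 0, 0, 0.008, 0.045, 0, 0],
    [0, 0, 0, 0.008, 0.09, 0, 0],
    [0, 0, 0, 0.008, 0.09, 0, 0]
  ]
}}

```text
clock: 16.62
eef_pos: [453.0, 78.4, 14.9]
tcp_rot: [3.141, 0.002, -3.063]
contact_force: [0.7, 0.4, -0.2]
opening: 0.001
grasp_force: 0.0
```

Run:
```python
from bub import *
print(sensors.sense()["eef_pos"],bub(*[grab("scene")[i] for i in(0,2,3)]))
```

```text
[453.0433023   78.399886    14.89448706] (np.float64(4.896515552312325), [0.0, 0.0, 0.0, 0.0, 0.0, 0.0, 0.0, 37.0, 183.0, 221.0, 231.0, 205.0, 80.0, 2.0, 0.0, 0.0, 0.0])
```

>>> {"method": "move_arm", "body": {
  "motion": [
    [0, 0, 0, 0, -0.04, 0, 0],
    [0, 0, 0, -0.001, -0.067, 0, 0],
    [0, 0, 0, -0.003, -0.068, 0, 0],
    [0, 0, 0, -0.004, -0.068, 0, 0],
    [0, 0, 0, -0.004, -0.068, 0, 0]
  ]
}}

```text
clock: 17.4
eef_pos: [461.4, 9.0, 14.5]
tcp_rot: [3.142, 0.0, -3.066]
contact_force: [0.3, 0.1, -0.2]
opening: -0.002
grasp_force: 0.0
```

>>> {"method": "move_arm", "body": {
  "motion": [
    [0, 0, 0, -0.0004, 0, 0, 0],
    [0, 0, 0, -0.0004, 0, 0, 0]
  ]
}}

```text
clock: 17.65
eef_pos: [461.8, 9.1, 14.6]
tcp_rot: [3.142, -0.0, -3.066]
contact_force: [0.1, 0.1, 0.9]
opening: 0.0
grasp_force: 0.0
```

>>> {"method": "move_arm", "body": {
  "motion": [
    [0, 0, 0, -0.0004, 0, 0, 0],
    [0, 0, 0, -0.0004, 0, 0, 0]
  ]
}}

```text
clock: 17.9
eef_pos: [462.2, 8.8, 14.6]
tcp_rot: [-3.142, 0.0, -3.066]
contact_force: [0.9, -0.8, 0.1]
opening: -0.001
grasp_force: 0.0
```

>>> {"method": "move_arm", "body": {
  "motion": [
    [0, 0, 0, -0.0005, 0, 0, 0],
    [0, 0, 0, -0.0005, 0, 0, 0]
  ]
}}

```text
clock: 18.15
eef_pos: [462.8, 8.7, 14.6]
tcp_rot: [-3.142, 0.0, -3.066]
contact_force: [0.3, 0.3, -0.2]
opening: -0.001
grasp_force: 0.0
```

>>> {"method": "move_arm", "body": {
  "motion": [
    [0, 0, 0, -0.0005, 0, 0, 0],
    [0, 0, 0, -0.0005, 0, 0, 0]
  ]
}}

```text
clock: 18.4
eef_pos: [463.2, 8.7, 14.6]
tcp_rot: [-3.142, 0.0, -3.066]
contact_force: [-0.4, -0.1, 0.0]
opening: -0.001
grasp_force: 0.0
```

>>> {"method": "move_arm", "body": {
  "motion": [
    [0, 0, 0, -0.0004, 0, 0, 0],
    [0, 0, 0, -0.0004, 0, 0, 0]
  ]
}}

```text
clock: 18.65
eef_pos: [463.6, 8.8, 14.6]
tcp_rot: [-3.142, 0.0, -3.066]
contact_force: [0.4, 0.9, -0.4]
opening: -0.0
grasp_force: 0.0
```

>>> {"method": "move_arm", "body": {
  "motion": [
    [0, 0, 0, -0.0004, 0, 0, 0],
    [0, 0, 0, -0.0004, 0, 0, 0]
  ]
}}

```text
clock: 18.9
eef_pos: [464.0, 8.8, 14.6]
tcp_rot: [-3.142, 0.0, -3.066]
contact_force: [-0.4, 0.3, -0.6]
opening: -0.001
grasp_force: 0.0
```

>>> {"method": "move_arm", "body": {
  "motion": [
    [0, 0, 0, -0.0004, 0, 0, 0],
    [0, 0, 0, -0.0004, 0, 0, 0]
  ]
}}

```text
clock: 19.15
eef_pos: [464.2, 8.9, 14.5]
tcp_rot: [3.142, -0.0, -3.066]
contact_force: [-0.3, 0.3, 0.6]
opening: 0.001
grasp_force: 0.2
```

>>> {"method": "move_arm", "body": {
  "motion": [
    [0, 0, 0, -0.0004, 0, -0.0001, 0],
    [0, 0, 0, -0.0008, 0, -0.0004, 0],
    [0, 0, 0, -0.0008, 0, -0.0004, 0]
  ]
}}

```text
clock: 19.52
eef_pos: [464.5, 8.9, 14.8]
tcp_rot: [3.142, -0.001, -3.066]
contact_force: [-1.7, -0.7, -1.6]
opening: -0.005
grasp_force: 1.2
```

>>> {"method": "move_arm", "body": {
  "motion": [
    [0, 0, 0, -0.0004, 0, 0, 0],
    [0, 0, 0, -0.0005, 0, -0.0001, 0],
    [0, 0, 0, -0.0005, -0.001, -0.0001, 0],
    [0, 0, 0, -0.0004, -0.002, -0.0001, 0]
  ]
}}

```text
clock: 20.02
eef_pos: [464.4, 7.3, 14.8]
tcp_rot: [3.141, -0.002, -3.067]
contact_force: [-6.5, 4.8, -1.8]
opening: -0.001
grasp_force: 3.3
```

>>> {"method": "move_arm", "body": {
  "motion": [
    [0, 0, 0, 0.0001, -0.001, 0.0001, 0],
    [0, 0, 0, 0.0002, -0.002, 0.0001, 0],
    [0, 0, 0, 0.0003, -0.003, 0.0001, 0],
    [0, 0, 0, 0.0004, -0.004, 0.0001, 0]
  ]
}}

```text
clock: 20.52
eef_pos: [464.1, 3.3, 14.7]
tcp_rot: [3.141, -0.003, -3.067]
contact_force: [-7.8, 2.6, 2.4]
opening: 0.001
grasp_force: 3.6
```

>>> {"method": "move_arm", "body": {
  "motion": [
    [0, 0, 0, 0.0003, 0, -0.0002, 0],
    [0, 0, 0, 0.0003, -0.001, -0.0002, 0],
    [0, 0, 0, 0.0004, -0.002, -0.0002, 0],
    [0, 0, 0, 0.0005, -0.003, -0.0002, 0],
    [0, 0, 0, 0.0006, -0.004, -0.0002, 0]
  ]
}}

```text
clock: 21.15
eef_pos: [464.1, -0.9, 15.0]
tcp_rot: [3.141, -0.002, -3.067]
contact_force: [-6.0, 3.1, 2.0]
opening: -0.002
grasp_force: 3.1
```

>>> {"method": "move_arm", "body": {
  "motion": [
    [0, 0, 0, 0.0, 0, -0.0002, 0],
    [0, 0, 0, 0.0, -0.001, -0.0002, 0],
    [0, 0, 0, 0.0, -0.002, -0.0003, 0],
    [0, 0, 0, 0.0001, -0.003, -0.0003, 0],
    [0, 0, 0, 0.0001, -0.004, -0.0003, 0],
    [0, 0, 0, 0.0001, -0.005, -0.0003, 0]
  ]
}}

```text
clock: 21.9
eef_pos: [464.4, -5.8, 15.3]
tcp_rot: [3.141, -0.002, -3.066]
contact_force: [-6.2, 2.0, 1.1]
opening: -0.002
grasp_force: 3.1
```

>>> {"method": "move_arm", "body": {
  "motion": [
    [0, 0, 0, 0.0, -0.001, -0.0001, 0],
    [0, 0, 0, 0.0, -0.002, -0.0002, 0],
    [0, 0, 0, 0.0, -0.003, -0.0002, 0],
    [0, 0, 0, 0.0001, -0.004, -0.0003, 0],
    [0, 0, 0, 0.0001, -0.005, -0.0003, 0],
    [0, 0, 0, 0.0001, -0.006, -0.0003, 0]
  ]
}}

```text
clock: 22.65
eef_pos: [465.1, -11.9, 15.6]
tcp_rot: [3.141, -0.002, -3.066]
contact_force: [-5.3, 2.2, 1.5]
opening: -0.0
grasp_force: 2.6
```

>>> {"method": "move_arm", "body": {
  "motion": [
    [0, 0, 0, 0.006, 0, 0, 0],
    [0, 0, 0, 0.008, 0.045, 0, 0],
    [0, 0, 0, 0.008, 0.09, 0, 0],
    [0, 0, 0, 0.008, 0.09, 0, 0]
  ]
}}

```text
clock: 23.15
eef_pos: [452.3, 79.4, 16.2]
tcp_rot: [3.141, 0.003, -3.063]
contact_force: [-0.7, -0.8, -0.6]
opening: 0.001
grasp_force: 0.0
```

Run:
```python
from bub import *
im,d,K,T=grab("scene"); print(sensors.sense()["eef_pos"],bub(im,K,T))
```

```text
[452.12720326  78.21957286  16.16866089] (np.float64(1.1603593486805162), [1.0, 0.0, 0.0, 0.0, 0.0, 0.0, 44.0, 175.0, 228.0, 216.0, 155.0, 47.0, 1.0, 0.0, 0.0, 0.0, 0.0])
```

>>> {"method": "move_arm", "body": {
  "motion": [
    [0, 0, 0, 0, 0, -0.05, 0],
    [0, 0, 0, 0, 0, -0.1, 0],
    [0, 0, 0, -0.02, -0.02, -0.15, 0],
    [0, 0, 0, -0.05, -0.053, -0.154, 0],
    [0, 0, 0, -0.05, -0.053, -0.154, 0],
    [0, 0, 0, -0.05, -0.053, -0.154, 0]
  ]
}}

```text
clock: 23.95
eef_pos: [504.4, 27.2, 169.4]
tcp_rot: [3.141, -0.001, -3.068]
contact_force: [0.7, 0.1, -0.8]
opening: 0.0
grasp_force: 0.0
```

Run:
```python
from h import *
im,d,K,T=grab("wrist"); np.savez("w4",im=im,d=d,K=K,T=T)
h=cv2.cvtColor(im,cv2.COLOR_RGB2HSV)
m=(h[...,0]>24)&(h[...,0]<42)&(h[...,1]>120)&(h[...,2]>110); m[:, :250]=0
k,l,s,c=cv2.connectedComponentsWithStats(m.astype(np.uint8)); i=[j for j in range(1,k) if s[j,4]>100]; print(s[i],c[i])
x0,y0=int(c[i[0]][0])-40,int(c[i[0]][1])-60
save("w4",cv2.resize(im[y0:y0+110,x0:x0+80],None,fx=5,fy=5,interpolation=cv2.INTER_CUBIC)); print(x0,y0,sensors.sense()["eef_pos"])
```

```text
[[ 342  175   17   62  851]
 [ 512  275   62   54 2474]] [[349.47473561 204.80141011]
 [543.15157639 302.85489086]]
309 144 [504.04728514  27.65626479 169.18438987]
```

View pics/w4.png

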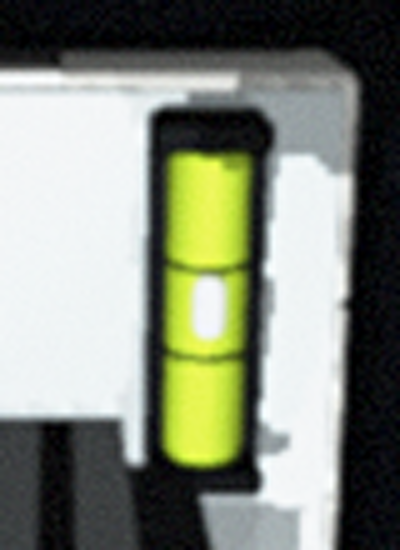

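The crop shows the rings at rows ~268 and ~358 and the bubble from 274 to 340, so it lies between them and slightly forward. I'll measure that exactly.

Run:
```python
from h import *
np.set_printoptions(precision=1,suppress=True)
z=dict(np.load("w4.npz")); im=z["im"].astype(float); K,T=z["K"],z["T"]
h=cv2.cvtColor(z["im"],cv2.COLOR_RGB2HSV)
for u in (345,347,349,350,351,352,354,356):
    g=im[190:226,u,1]; print(u,g.astype(int).tolist())
    b=im[190:226,u,2]; w=np.clip(b-120,0,None); print("   bub",190+(w*np.arange(36)).sum()/max(w.sum(),1))
```

```text
345 [228, 232, 230, 232, 236, 232, 193, 137, 189, 231, 234, 235, 234, 235, 235, 236, 236, 236, 237, 235, 237, 238, 240, 236, 200, 153, 214, 240, 241, 239, 239, 240, 239, 241, 238, 242]
   bub 190.0
347 [243, 244, 242, 243, 243, 246, 244, 189, 181, 237, 242, 240, 239, 238, 238, 237, 239, 239, 240, 240, 243, 244, 245, 246, 231, 168, 220, 247, 247, 245, 246, 246, 246, 244, 246, 244]
   bub 205.391592920354
349 [245, 246, 246, 245, 245, 248, 248, 198, 156, 218, 241, 245, 247, 245, 244, 245, 247, 246, 245, 246, 246, 245, 245, 247, 244, 189, 190, 239, 246, 247, 246, 245, 246, 244, 246, 245]
   bub 205.12087912087912
350 [245, 246, 246, 245, 246, 248, 246, 194, 152, 218, 245, 248, 246, 246, 246, 246, 245, 246, 245, 246, 245, 245, 246, 249, 245, 187, 185, 239, 247, 245, 246, 246, 246, 246, 246, 246]
   bub 205.06940063091483
351 [245, 245, 246, 246, 246, 247, 247, 193, 143, 210, 244, 247, 247, 247, 247, 246, 247, 247, 246, 245, 245, 242, 245, 245, 234, 159, 176, 234, 245, 244, 244, 244, 245, 243, 244, 243]
   bub 205.0872056015277
352 [245, 244, 245, 244, 245, 248, 244, 192, 137, 199, 236, 242, 244, 245, 244, 245, 243, 243, 243, 241, 241, 240, 238, 244, 229, 159, 172, 234, 240, 238, 239, 238, 238, 238, 237, 236]
   bub 205.0481843575419
354 [237, 236, 236, 235, 235, 237, 234, 163, 149, 207, 220, 223, 227, 225, 223, 223, 220, 220, 219, 220, 224, 226, 236, 223, 180, 121, 183, 218, 226, 222, 221, 219, 217, 219, 215, 215]
   bub 203.9672131147541
356 [206, 205, 204, 204, 206, 201, 165, 111, 159, 191, 198, 191, 192, 187, 189, 185, 184, 180, 183, 183, 173, 177, 177, 163, 114, 86, 138, 161, 165, 163, 164, 158, 160, 160, 153, 152]
   bub 190.0
```

>>> {"method": "move_arm", "body": {
  "motion": [
    [0, 0, 0, -0.04, 0, -0.01, 0],
    [0, 0, 0, -0.078, 0, -0.01, 0],
    [0, 0, 0, -0.078, 0, -0.01, 0],
    [0, 0, 0, -0.078, 0, -0.01, 0]
  ]
}}

```text
clock: 24.5
eef_pos: [581.2, 34.1, 178.9]
tcp_rot: [3.142, -0.003, -3.066]
contact_force: [0.2, 0.3, -0.2]
opening: -0.002
grasp_force: 0.0
```

Run:
```python
from h import *
np.set_printoptions(precision=1,suppress=True)
im,d,K,T=grab("wrist"); np.savez("w5",im=im,d=d,K=K,T=T)
h=cv2.cvtColor(im,cv2.COLOR_RGB2HSV)
m=(h[...,0]>24)&(h[...,0]<42)&(h[...,1]>120)&(h[...,2]>110); m[:, :250]=0
k,l,s,c=cv2.connectedComponentsWithStats(m.astype(np.uint8)); i=[j for j in range(1,k) if s[j,4]>300][0]; print(s[i],c[i],sensors.sense()["eef_pos"],T[:3,3])
y0,y1=s[i,1],s[i,1]+s[i,3]
for u in range(s[i,0]+3,s[i,0]+s[i,2]-2):
    g=im[y0:y1,u,1].astype(float); b=im[y0:y1,u,2].astype(float); w=np.clip(b-130,0,None)
    med=cv2.medianBlur(g.astype(np.uint8)[:,None],5).ravel().astype(float); e=np.clip(med-g-10,0,None); e[:6]=0;e[-6:]=0
    n=len(g); bc=(w*np.arange(n)).sum()/max(w.sum(),1); mid=n/2
    r=[(e[a]*np.arange(n)[a]).sum()/max(e[a].sum(),1) for a in(slice(0,n//2),slice(n//2,n))]
    print(u,np.round(r,2),"mid",np.mean(r).round(2),"bub",bc.round(2))
```

```text
[ 341   84   18   71 1016] [349.3 118.1] [581.1  34.1 179. ] [515.6  30.1 321.6]
344 [25.6 45.5] mid 35.6 bub 0.0
345 [25.7 45.5] mid 35.6 bub 0.0
346 [25.7 45.6] mid 35.63 bub 0.0
347 [25.7 45.6] mid 35.64 bub 34.44
348 [25.7 45.6] mid 35.67 bub 34.12
349 [25.8 45.7] mid 35.73 bub 34.24
350 [25.8 45.6] mid 35.7 bub 34.14
351 [25.8 45.5] mid 35.69 bub 34.12
352 [26.  45.6] mid 35.77 bub 33.97
353 [25.9 46.7] mid 36.28 bub 33.64
354 [25.7 45.5] mid 35.61 bub 33.02
355 [25.7 45.5] mid 35.62 bub 0.0
356 [25.7 45.5] mid 35.59 bub 0.0
```

The bubble is about 1.4 mm forward of the middle (limit 2 mm), so it's wholly between the rings. Next is the tube: look at the bores on the way, then at the cap.

>>> {"method": "move_arm", "body": {
  "motion": [
    [0, 0, 0, 0.015, -0.05, -0.011, 0],
    [0, 0, 0, 0.029, -0.102, -0.011, 0],
    [0, 0, 0, 0.029, -0.102, -0.011, 0],
    [0, 0, 0, 0.029, -0.102, -0.011, 0]
  ]
}}

```text
clock: 25.05
eef_pos: [560.8, -69.8, 190.8]
tcp_rot: [3.141, -0.0, -3.067]
contact_force: [-0.4, 0.4, -0.2]
opening: 0.001
grasp_force: 0.0
```

Run:
```python
from h import *
im,d,K,T=grab("wrist"); np.savez("w6",im=im,d=d,K=K,T=T); print(sensors.sense()["eef_pos"])
```

```text
[561.07254564 -69.35216102 190.75050439]
```

>>> {"method": "move_arm", "body": {
  "motion": [
    [0, 0, 0, 0.015, -0.05, 0, 0],
    [0, 0, 0, 0.04, -0.1, 0, 0],
    [0, 0, 0, 0.06, -0.145, 0, 0],
    [0, 0, 0, 0.074, -0.177, 0, 0],
    [0, 0, 0, 0.074, -0.177, 0, 0],
    [0, 0, 0, 0.074, -0.177, 0, 0]
  ]
}}

```text
clock: 25.85
eef_pos: [501.4, -250.9, 190.6]
tcp_rot: [3.141, -0.0, -3.066]
contact_force: [0.5, 0.2, -0.5]
opening: -0.002
grasp_force: 0.0
```

Run:
```python
from h import *
np.set_printoptions(precision=1,suppress=True)
im,d,K,T=grab("wrist"); np.savez("w7",im=im,d=d,K=K,T=T); print(sensors.sense()["eef_pos"],sensors.sense()["tcp_rot"])
W={n:dict(np.load(n+".npz")) for n in("w6","w7")}
h7=cv2.cvtColor(im,cv2.COLOR_RGB2HSV)
def pur(im):
    h=cv2.cvtColor(im,cv2.COLOR_RGB2HSV).astype(int); m=((h[...,0]>120)&(h[...,0]<142)&(h[...,1]>70)&(h[...,2]>80)).astype(np.uint8)
    k,l,s,c=cv2.connectedComponentsWithStats(m); return [(s[i],c[i],l==i) for i in range(1,k) if s[i,4]>40]
for n in W:
    z=W[n];P=cloud(z["d"],z["K"],z["T"])
    for s,c,m in pur(z["im"]):
        Q=P[m]; Q=Q[Q[:,2]>70]; 
        if len(Q): t=Q[Q[:,2]>np.percentile(Q[:,2],70)]; print(n,s,c,"top pts",np.median(t,0),t.min(0),t.max(0),onz(c,92,z["K"],z["T"])[0])
# bores in w6
z=W["w6"];h=cv2.cvtColor(z["im"],cv2.COLOR_RGB2HSV).astype(int);P=cloud(z["d"],z["K"],z["T"])
blk=((P[...,2]>76)&(P[...,2]<90)&(P[...,0]>550)&(P[...,0]<625)&(abs(P[...,1])<90))
ys,xs=np.nonzero(blk);print("block px",xs.min(),xs.max(),ys.min(),ys.max(),P[blk].min(0),P[blk].max(0),np.median(P[blk],0))
x0,y0=xs.min()-10,ys.min()-15; save("w6",cv2.resize(np.hstack([z["im"][y0:y0+90,x0:x0+190],]),None,fx=4,fy=4,interpolation=cv2.INTER_CUBIC)); print(x0,y0)
```

```text
[ 501.5 -250.7  190.7] [ 3.1 -0.  -3.1]
w6 [ 77  11  21  22 344] [87.2 21.4] top pts [ 442.6 -246.8   93.1] [ 437.1 -253.4   92.8] [494.9 -73.8 333.4] [ 443.4 -247.5   92. ]
w7 [319 115  18  17 241] [327.8 122.9] top pts [ 443.6 -246.8   93. ] [ 436.8 -254.2   92.7] [ 448.2 -241.8   93.5] [ 442.7 -248.1   92. ]
block px 336 471 208 261 [568.1 -52.9  76. ] [621.5  72.4  90. ] [593.1  10.8  81.7]
326 193
```

View pics/w6.png

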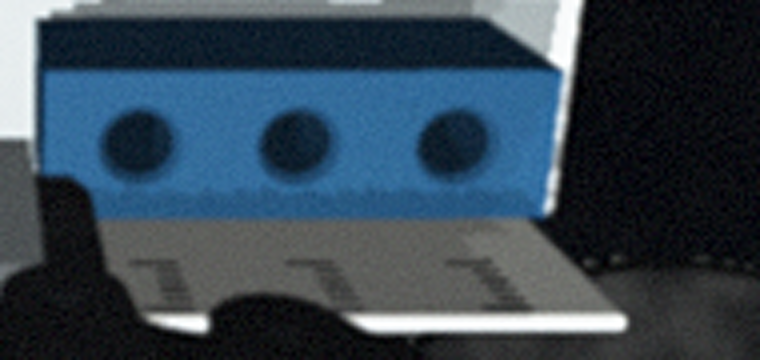

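The crop shows three bores at (138,144), (297,145) and (455,143), so the middle one is at pixel ≈(400,229). The purple cap is at (442.6,-248) with its top at 93 mm, measured from two views, which is within the expected 77–93 mm.

>>> {"method": "move_arm", "body": {
  "motion": [
    [0, 0, 0, 0.03, 0.004, 0, 0.036],
    [0, 0, 0, 0.0585, 0.007, 0.0, 0.036],
    [0, 0, 0, 0.0585, 0.007, 0.02, 0.036],
    [0, 0, 0, 0.0585, 0.007, 0.05, 0.036],
    [0, 0, 0, 0.0585, 0.007, 0.07, 0.036],
    [0, 0, 0, 0.0585, 0.007, 0.07, 0.036]
  ]
}}

```text
clock: 26.65
eef_pos: [441.7, -247.9, 119.6]
tcp_rot: [3.14, -0.002, -3.065]
contact_force: [0.2, 0.2, 0.3]
opening: 0.424
grasp_force: 0.0
```

Run:
```python
from h import *
np.set_printoptions(precision=2,suppress=True)
s=sensors.sense();print(s["eef_pos"],s["opening"])
z=dict(np.load("w6.npz"));h=cv2.cvtColor(z["im"],cv2.COLOR_RGB2HSV)
sub=z["im"][211:242,340:462,2].astype(np.uint8)
m=(sub<95).astype(np.uint8); k,l,st,c=cv2.connectedComponentsWithStats(m)
Q=[]
for i in range(1,k):
    if 120<st[i,4]<400 and st[i,2]<25:
        p=c[i]+[340,211]; q=onz(p,82,z["K"],z["T"])[0]; Q.append(q); print(st[i],p,q)
q=onz([399.9,228.9],82,z["K"],z["T"])[0]; print("by eye",q)
z=dict(np.load("top.npz")); g=z["im"][175:200,275:328]; m=((g[...,2]<90)&(g[...,2]>0)).astype(np.uint8); k,l,st,c=cv2.connectedComponentsWithStats(m)
for i in range(1,k):
    if st[i,4]>8: p=c[i]+[275,175]; print("top",st[i],onz(p,81,z["K"],z["T"])[0])
```

```text
[ 441.75 -247.86  119.62] 0.4237230155543994
[ 11  10  18  17 227] [359.84 228.78] [593.38 -30.09  82.  ]
[ 51  10  18  16 224] [399.38 228.47] [590.41   5.61  82.  ]
[ 90  10  18  17 228] [438.81 228.6 ] [587.88  41.25  82.  ]
by eye [590.79   6.14  82.  ]
top [38  7  4  4 14] [594.51 -30.87  81.  ]
top [23  8  5  5 17] [591.1    4.87  81.  ]
top [ 9 10  4  4 14] [588.34  41.14  81.  ]
```

>>> {"method": "move_arm", "body": {
  "motion": [
    [0, 0, 0, -0.001, 0, 0.02, 0.036],
    [0, 0, 0, -0.001, 0, 0.04, 0.036],
    [0, 0, 0, -0.001, 0, 0.055, 0.036],
    [0, 0, 0, -0.001, 0, 0.055, 0.036],
    [0, 0, 0, -0.001, 0, 0.055, 0.036]
  ]
}}

```text
clock: 27.28
eef_pos: [443.7, -249.6, 66.4]
tcp_rot: [-3.141, 0.001, -3.066]
contact_force: [-0.1, 0.4, 0.6]
opening: 0.42
grasp_force: 0.0
```

>>> {"method": "move_arm", "body": {
  "grip_force": 20,
  "motion": [
    [0, 0, 0, 0, 0, 0, 0.005],
    [0, 0, 0, 0, 0, 0, 0.005],
    [0, 0, 0, 0, 0, 0, 0.005],
    [0, 0, 0, 0, 0, 0, 0.005],
    [0, 0, 0, 0, 0, 0, 0.005],
    [0, 0, 0, 0, 0, 0, 0.005]
  ]
}}

```text
clock: 28.02
eef_pos: [443.8, -249.8, 66.4]
tcp_rot: [-3.141, 0.001, -3.067]
contact_force: [-0.8, 1.2, 7.0]
opening: 0.163
grasp_force: 19.7
```

>>> {"method": "move_arm", "body": {
  "motion": [
    [0, 0, 0, 0, 0, -0.01, 0.005],
    [0, 0, 0, 0, 0, -0.04, 0.005],
    [0, 0, 0, 0, 0, -0.08, 0.005],
    [0, 0, 0, 0, 0, -0.12, 0.005],
    [0, 0, 0, 0, 0, -0.13, 0.005],
    [0, 0, 0, 0, 0, -0.13, 0.005]
  ]
}}

```text
clock: 28.78
eef_pos: [443.3, -249.5, 196.2]
tcp_rot: [-3.141, 0.001, -3.066]
contact_force: [-0.8, -0.3, -0.7]
opening: 0.159
grasp_force: 19.6
```

Run:
```python
from h import *
from scipy.spatial.transform import Rotation as R
np.set_printoptions(precision=1,suppress=True)
s=sensors.sense();print(s["eef_pos"],s["tcp_rot"],s["opening"],s["contact_force"])
im,d,K,T=grab("scene"); np.savez("s2",im=im,d=d)
p=s["eef_pos"]; w=np.array([p,p-[0,0,75],p+[0,0,20]]); c=((w-T[:3,3])@T[:3,:3])@K.T; uv=(c[:,:2]/c[:,2:]); print(uv)
u,v=uv[:2].mean(0).astype(int); a,b=max(0,v-50),max(0,u-40)
iw=grab("wrist")[0]
A=cv2.resize(im[a:a+100,b:b+80],(400,500),interpolation=cv2.INTER_CUBIC); B=cv2.resize(iw[150:350,250:410],(400,500)); save("s2",np.hstack([A,B])); print(b,a)
```

```text
[ 443.3 -249.5  196.2] [-3.1  0.  -3.1] 0.15948173548811545 [-0.8 -0.3 -0.7]
[[363.4 190.9]
 [361.4 233.5]
 [363.9 178.7]]
322 162
```

View pics/s2.png

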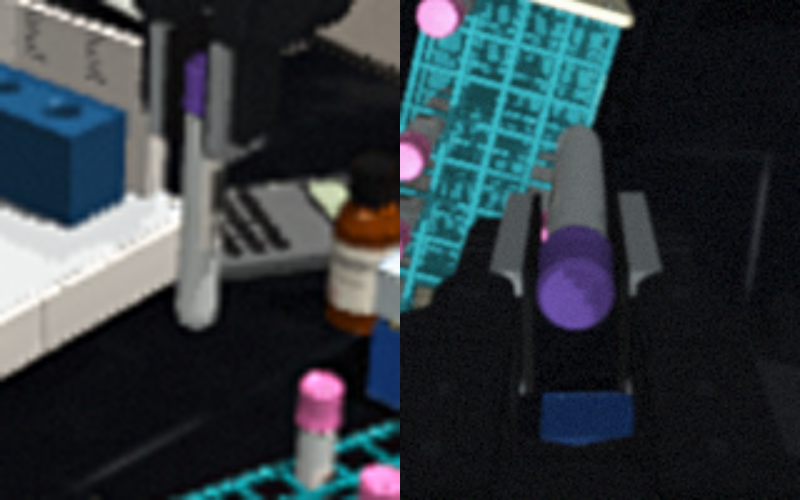

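The tube hangs upright in the jaws with its foot at about crop (197,325), 63 mm below the fingertips. The cap is centred between the pads and the pink tubes are still in the rack. I'll carry it over the stand.

>>> {"method": "move_arm", "body": {
  "motion": [
    [0, 0, 0, -0.015, 0.025, 0, 0.005],
    [0, 0, 0, -0.045, 0.07, 0, 0.005],
    [0, 0, 0, -0.08, 0.118, 0, 0.005],
    [0, 0, 0, -0.113, 0.166, 0, 0.005],
    [0, 0, 0, -0.143, 0.21, 0, 0.005],
    [0, 0, 0, -0.162, 0.237, 0, 0.005],
    [0, 0, 0, -0.167, 0.243, 0, 0.005],
    [0, 0, 0, -0.167, 0.243, 0, 0.005]
  ]
}}

```text
clock: 29.88
eef_pos: [590.7, 5.3, 194.5]
tcp_rot: [-3.141, -0.002, -3.066]
contact_force: [0.5, 0.4, -0.4]
opening: 0.161
grasp_force: 19.6
```

>>> {"method": "move_arm", "body": {
  "motion": [
    [0, 0, 0, 0, 0, 0.01, 0.005],
    [0, 0, 0, 0, 0, 0.025, 0.005],
    [0, 0, 0, 0, 0, 0.04, 0.005],
    [0, 0, 0, 0, 0, 0.04, 0.005]
  ]
}}

```text
clock: 30.38
eef_pos: [590.2, 5.1, 153.9]
tcp_rot: [3.141, -0.003, -3.067]
contact_force: [-0.4, 0.7, 1.0]
opening: 0.164
grasp_force: 19.6
```

Run:
```python
from h import *
np.set_printoptions(precision=1,suppress=True)
s=sensors.sense();print(s["eef_pos"],s["tcp_rot"],s["opening"],s["contact_force"])
im,d,K,T=grab("wrist")
h=cv2.cvtColor(im,cv2.COLOR_RGB2HSV).astype(int); m=((h[...,0]>120)&(h[...,0]<145)&(h[...,1]>70)&(h[...,2]>90)).astype(np.uint8); m[:,:280]=0;m[:,360:]=0
k,l,st,c=cv2.connectedComponentsWithStats(m); i=1+st[1:,4].argmax(); print(st[i],c[i])
P=cloud(d,K,T)[l==i]; P=P[(P[:,2]>s["eef_pos"][2]+20)]; t=P[P[:,2]>np.percentile(P[:,2],60)]; print("cap top",np.median(t,0),t.min(0),t.max(0),(t.min(0)+t.max(0))/2)
```

```text
[590.2   5.1 153.9] [ 3.1 -0.  -3.1] 0.16352507507430053 [-0.4  0.7  1. ]
[306 254  28  28 595] [319.5 267.6]
cap top [589.    6.  180.2] [524.7  -0.1 179.8] [595.6  11.8 296.7] [560.1   5.8 238.3]
```

>>> {"method": "move_arm", "body": {
  "motion": [
    [0, 0, 0, -0.0022, 0, 0, 0.005],
    [0, 0, 0, -0.0022, 0, 0.003, 0.005],
    [0, 0, 0, -0.0022, 0, 0.006, 0.005],
    [0, 0, 0, -0.0022, 0, 0.008, 0.005],
    [0, 0, 0, -0.0022, 0, 0.01, 0.005],
    [0, 0, 0, -0.0022, 0, 0.011, 0.005]
  ]
}}

```text
clock: 31.18
eef_pos: [593.6, 5.6, 144.7]
tcp_rot: [-3.142, -0.0, -3.066]
contact_force: [-0.6, -0.8, 0.2]
opening: 0.164
grasp_force: 19.6
```

>>> {"method": "move_arm", "body": {
  "motion": [
    [0, 0, 0, 0, 0, 0.001, 0.005],
    [0, 0, 0, 0, 0, 0.002, 0.005],
    [0, 0, 0, 0, 0, 0.003, 0.005]
  ]
}}

```text
clock: 31.55
eef_pos: [593.7, 5.6, 141.7]
tcp_rot: [-3.142, -0.0, -3.066]
contact_force: [-0.2, -0.6, 0.1]
opening: 0.163
grasp_force: 19.6
```

>>> {"method": "move_arm", "body": {
  "motion": [
    [0, 0, 0, 0.0013, 0, -0.001, 0.005],
    [0, 0, 0, 0.0013, 0, 0, 0.005],
    [0, 0, 0, 0.0013, 0, 0.002, 0.005],
    [0, 0, 0, 0.0013, 0, 0.004, 0.005]
  ]
}}

```text
clock: 32.05
eef_pos: [592.4, 5.5, 137.6]
tcp_rot: [3.142, -0.0, -3.066]
contact_force: [0.3, -0.3, 0.5]
opening: 0.158
grasp_force: 19.6
```

>>> {"method": "move_arm", "body": {
  "motion": [
    [0, 0, 0, 0, 0, 0.002, 0.005],
    [0, 0, 0, 0, 0, 0.004, 0.005],
    [0, 0, 0, 0, 0, 0.006, 0.005]
  ]
}}

```text
clock: 32.42
eef_pos: [592.3, 5.5, 131.6]
tcp_rot: [-3.142, -0.0, -3.066]
contact_force: [-0.8, 0.1, 0.3]
opening: 0.163
grasp_force: 19.6
```

Foot is at ≈68 mm, well inside the bore, with no force. Continue down to about 4 mm above the floor.

>>> {"method": "move_arm", "body": {
  "motion": [
    [0, 0, 0, 0, 0, 0.003, 0.005],
    [0, 0, 0, 0, 0, 0.006, 0.005],
    [0, 0, 0, 0, 0, 0.009, 0.005],
    [0, 0, 0, 0, 0, 0.012, 0.005]
  ]
}}

```text
clock: 32.92
eef_pos: [592.4, 5.5, 119.6]
tcp_rot: [3.142, -0.0, -3.066]
contact_force: [0.2, 0.6, -0.7]
opening: 0.16
grasp_force: 19.6
```

>>> {"method": "move_arm", "body": {
  "motion": [
    [0, 0, 0, 0, 0, 0.003, 0.005],
    [0, 0, 0, 0, 0, 0.006, 0.005],
    [0, 0, 0, 0, 0, 0.008, 0.005],
    [0, 0, 0, 0, 0, 0.01, 0.005]
  ]
}}

```text
clock: 33.42
eef_pos: [592.4, 5.5, 109.7]
tcp_rot: [-3.142, 0.0, -3.066]
contact_force: [-0.3, 0.9, -0.1]
opening: 0.162
grasp_force: 19.6
```

>>> {"method": "move_arm", "body": {
  "motion": [
    [0, 0, 0, 0, 0, 0.001, 0.005],
    [0, 0, 0, 0, 0, 0.002, 0.005],
    [0, 0, 0, 0, 0, 0.0025, 0.005]
  ]
}}

```text
clock: 33.8
eef_pos: [592.4, 5.5, 107.3]
tcp_rot: [3.142, 0.0, -3.066]
contact_force: [0.2, -0.4, 0.9]
opening: 0.165
grasp_force: 19.6
```

>>> {"method": "move_arm", "body": {
  "motion": [
    [0, 0, 0, 0, 0, 0, 0.036],
    [0, 0, 0, 0, 0, 0, 0.036],
    [0, 0, 0, 0, 0, 0, 0.036],
    [0, 0, 0, 0, 0, 0, 0.036]
  ]
}}

```text
clock: 34.3
eef_pos: [592.4, 5.5, 107.3]
tcp_rot: [-3.142, 0.0, -3.066]
contact_force: [-0.7, -1.0, 0.2]
opening: 0.421
grasp_force: 0.0
```

>>> {"method": "move_arm", "body": {
  "motion": [
    [0, 0, 0, 0, 0, -0.02, 0.036],
    [0, 0, 0, 0, 0, -0.06, 0.036],
    [0, 0, 0, 0.04, -0.03, -0.11, 0.036],
    [0, 0, 0, 0.09, -0.08, -0.13, 0.036],
    [0, 0, 0, 0.12, -0.12, -0.13, 0.036],
    [0, 0, 0, 0.12, -0.12, -0.13, 0.036]
  ]
}}

```text
clock: 35.05
eef_pos: [479.9, -125.6, 238.1]
tcp_rot: [-3.141, 0.001, -3.07]
contact_force: [0.4, -0.4, 0.1]
opening: 0.421
grasp_force: 0.0
```

Run:
```python
from bub import *
np.set_printoptions(precision=1,suppress=True)
print(sensors.sense()["eef_pos"],sensors.sense()["contact_force"])
for n in("wrist","top","scene"):
    im,d,K,T=grab(n); P=cloud(d,K,T)
    h=cv2.cvtColor(im,cv2.COLOR_RGB2HSV).astype(int); m=(h[...,0]>120)&(h[...,0]<142)&(h[...,1]>70)&(h[...,2]>80)&(np.hypot(P[...,0]-590,P[...,1]-5)<25)
    Q=P[m]; print(n,m.sum()); 
    if len(Q)>3: t=Q[Q[:,2]>Q[:,2].max()-5]; print(np.median(t,0),Q[:,2].max())
    if n!="wrist": print(bub(im,K,T)[0])
```

```text
[ 479.9 -125.6  238.1] [ 0.4 -0.4  0.1]
wrist 0
top 35
[591.4   6.8 131.8] 135.61234474256935
1.6188453536754508
scene 45
[590.1   5.6 131.7] 133.19742082435346
1.1612337294850026
```

The cap top is at 132 mm, which is a foot at 42 mm, so the tube is seated within about 1 mm of the socket. The bubble is unchanged.

```bash
python3 -c "
from rig import order; print(order.sign_off())"
```

```text
the job is handed in; nothing more can be done
None
```

I handed the job in at about 35 s: the purple tube is fully down in the middle socket, and the bubble lies between the rings, about 1.4 mm forward of the middle by the wrist camera (limit 2 mm). I made no final check of the pink tubes, cup or bottle, but saw no contact with them.

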